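Fill the clear slots of the drying rack

TASK

Put the two spare plaster tiles that lean in the wooden rests upright into the two free slots of the drying rack, one in each, ribs downward as they lean now, each right down on the cork at the bottom of its slot. One of the three slots without a tile is of no use, because a lump of set plaster sits low down in it and a tile stops short there: find out which, and use the other two. Plaster chips easily: lower the tiles, do not drop them or press them hard against the rack, and leave the standing tiles and everything else where they are.

Things in the scene. Friction and masses are not known exactly. Their poses are not given: they have to be found in the camera images.
- rack: Fixed wooden drying rack, base 140 (x) x 285 (y) x 12 mm, walls up to 62 mm. Origin: centre of the underside of the base, z up. Five slots along rack x, centred at rack y = -112, -56, 0, 56, 112 mm. Two hold standing tiles, three none; in one of these three (unlisted, any of them) a fixed plaster lump on the cork stops a tile about 19 mm above the cork.
- slots (a point): Point at the rim of the rack's middle slot, 62 mm straight above the rack's origin, axes as the rack's. Each slot is 17 mm wide (y), 110 mm long (x, centred), with square-edged walls up to this height, end rails 22 mm lower, and a cork floor 46 mm below this point; it takes a tile with its width along rack x and its thickness along rack y.
- spare_a: White plaster tile, 100 wide (its x) x 14 thick (y) x 110 mm high (z), about 0.17 kg, plain 46 mm band at the top, ribs below. Origin: centre of its lower narrow face. Spare: leans in rest_a at the start, its top 0.45 rad off upright towards the rest's +y (its z axis points up the lean); the upper 55 mm is free on both faces for a grip across the thickness.
- spare_b: White plaster tile, 100 wide (its x) x 14 thick (y) x 110 mm high (z), about 0.17 kg, plain 46 mm band at the top, ribs below. Origin: centre of its lower narrow face. Spare: leans in rest_b at the start, its top 0.45 rad off upright towards the rest's +y (its z axis points up the lean); the upper 55 mm is free on both faces for a grip across the thickness.
- tile_a: White plaster tile, 100 wide (its x) x 14 thick (y) x 110 mm high (z), about 0.17 kg, plain 46 mm band at the top, ribs below. Origin: centre of its lower narrow face. It already stands in one slot of the rack and has to stay there.
- tile_b: White plaster tile, 100 wide (its x) x 14 thick (y) x 110 mm high (z), about 0.17 kg, plain 46 mm band at the top, ribs below. Origin: centre of its lower narrow face. It already stands in one slot of the rack and has to stay there.
- rest_a: Fixed small wooden rest that holds spare_a at the start: foot 116 (x) x 85 (y) x 10 mm, tilted ledge, two 20 mm cheeks beside the tile's lower corners (3 mm free each), and a tilted back board on the tile's +y side, behind its lower 52 mm. Origin: centre of the foot's underside, z up.
- rest_b: Fixed small wooden rest that holds spare_b at the start: foot 116 (x) x 85 (y) x 10 mm, tilted ledge, two 20 mm cheeks beside the tile's lower corners (3 mm free each), and a tilted back board on the tile's +y side, behind its lower 52 mm. Origin: centre of the foot's underside, z up.
- egg_cast: White plaster egg, 44 x 52 x 39 mm, lying loose between rests and rack; bystander. Origin: centre of the underside.
- bar: White plaster bar offcut, 35 x 160 x 28 mm, loose near the robot; bystander. Origin: centre of the underside, length along its y.
- scraper: Scraper with a steel blade and wooden handle, 65 x 100 x 10 mm, loose near the robot; bystander. Origin: centre of the underside.
- cup: Used pale plastic cup, 73 mm wide, 88 mm high, loose behind the rack; bystander. Origin: centre of the underside.

How it is judged:
By the outcome, as a careful person would: the job done as asked, in the order asked, and still so for the second after the job is handed in, with the robot touching nothing.
It also fails if it takes over 61 s, if anything falls off the work surface, if the arm or the gripper's body presses on something with over 40 N, if the wrist force passes 120 N, or if a joint passes its speed limit or range.

ROBOT

A 7-joint arm with a two-finger parallel gripper is mounted at the origin on a cart in front of the work surface, level with it; the furniture and walls round the work are solid. World frame = base frame: x ahead of the robot, y to its left, z up, the work surface at z = 0. Lengths are in m, angles in rad, forces in N, time in s.
With the tool pointing down it reaches from about 0.4 to 0.85 m from the base axis. Payload 10.4 kg.
Tool frame: the origin (TCP) lies midway between the tips of the shut fingers; the grasp point (between the pads) lies 19 mm behind it; z points along the fingers, y is the line along which they close (so a half turn about z gives the same grasp; the last joint's range is limited). The gripper opens to 85 mm and grips with 20 to 120 N. Pads are 22 mm wide; open, the fingers measure 114 mm over their backs; the gripper's body (76 mm by 85 mm) begins 54 mm behind the grasp point. The pads swing forward as they close: fully open they stand 13 mm farther back than shut.
Start: joints at [1.271, 0.332, -0.065, 1.46, 0.022, 1.35, -0.088], TCP at [0.171, -0.601, 0.231] pointing down, gripper open.
Joint ranges: [-2.6, 2.6], [-0.5, 2.12], [-1.47, 1.34], [0.16, 2.42], [-1.27, 4.41], [0.06, 2.06], [-2.6, 2.6]. Speed limits (rad/s): [2.22, 2.22, 2.79, 2.79, 3.14, 3.14, 3.14].

INTERFACE

Orientations are given as a rotation vector (axis times angle).
In Python, from station import r gives the robot as it stands. Calls block until the motion is done:
- r.move_pose(position, orientation): joint-space move of the TCP to a pose.
- r.move_linear(position, rate=0.15, ori=None): straight line of the TCP; ori=None keeps the orientation; rate is the mean speed in m/s.
- r.movej(angles): joint-space move.
- r.grip(opening): opening from 0.0 (shut) to 1.0 (fully open); the grip force is fixed at half the most; returns when the fingers have stopped.
- r.wait(seconds).
- r.solve_ik(position, orientation): joint angles nearest the present ones, or None.
- r.camera(name): name is "scene" or "top" or "wrist"; returns (picture, depth): 400x640x3 uint8, red, green, blue; 400x640 float32, m along the optical axis (not along the pixel's ray), 0 where there is no reading.
- r.get_calibration(name): a dict with "camera_matrix" (3x3 intrinsics, pixels), "distortion" ([k1, k2, p1, p2, k3] as OpenCV has them; the pictures are not rectified), "origin" and "attitude" of the camera in the world. Camera axes: x right, y down, z forward; pixel columns grow to the right and rows downward; lengths in m; the calibration is good to about 2 mm. A picture is of the moment at which its call begins: read the wrist's pose just before it. get_calibration takes no time and is no camera call; for the wrist camera it gives the pose at the moment of the call.
A pose or a line that the arm cannot do raises r.MotionError and nothing moves.
- r.close_job(): hands the job in; it is judged then, once.
Trained networks look in the newest picture that a camera, given by its name, has taken for a name from the list of things; names that differ only in an ending like _2 or _b are one class to them, and where a whole thing is asked for, a point or a joint stands for the part that bears it (a point fixed in the world has none). Each returns a list of dicts, best first, with "score" (0 to 1); they miss things now and then, are a little off and sometimes report something else, mostly with a low value. They report only what shows in the picture. A call takes as long as a camera call.
- r.spot_in(thing, camera): "at" ([x, y, z] in m, in world coordinates, good to about 4 mm: the middle of the surface that is visible of it).
- r.cut_out(thing, camera): "region" (400x640 bool, what is visible of it).
- r.pinpoint(thing, camera): "at" ([x, y, z] in m, in world coordinates, good to about 4 mm: a listed point, or the origin of a listed thing).
Readings, each from a call of its own:
- r.read_clock(): time.
- r.read_joints(): joint angles.
- r.read_dq(): joint speeds.
- r.read_tau(): joint torques, N m.
- r.read_tcp_pos(): TCP position.
- r.read_tool_rot(): TCP orientation.
- r.read_contact_force(): force on the tool from outside, world axes, zero at the start.
- r.read_wrist_torque(): the same for the moment, N m.
- r.read_grip_width(): opening from 0.0 (shut) to 1.0 (fully open).
- r.read_grip_force(): force on a finger pad.
Only numpy, scipy, OpenCV 4.12 (cv2) and the standard library are available. Lean on these libraries where they do the work, as an engineer would, in place of code of your own. Each camera call takes 0.05 s, during which the arm holds its last target. There are 200 camera calls.

## Working session

There is one attempt and no reset: what is moved stays moved. The work goes in short steps, each a Python script; the robot and the scene stay as the last script left them, time stands still between calls to the robot, and variables do not carry over. Pictures are saved under pics/ and viewed, at most 10 in all, crops included, and the job is handed in when it is done.

```bash
ls; mkdir -p pics
cat > t.py <<'E'
from station import r
import numpy as np, cv2
E
python3 - <<'E'
from t import *
for n in ("scene","top"):
    p,d=r.camera(n); cv2.imwrite(f"pics/{n}0.png",p[:,:,::-1]); np.savez(f"{n}0.npz",p=p,d=d)
    c=r.get_calibration(n); print(n,c)
    for t in ("rack","slots","rest_a","spare_a","tile_a"):
        for k in r.pinpoint(t,n): print(t,np.round(k["at"],4),round(k["score"],2))
print(r.read_clock(), r.read_tool_rot())
E
```

```text
pics
station.py
scene {'camera_matrix': array([[463.63585672,   0.        , 332.95539644],
       [  0.        , 463.63585672, 199.4857401 ],
       [  0.        ,   0.        ,   1.        ]]), 'distortion': array([-0.13559903,  0.        ,  0.        ,  0.        ,  0.        ]), 'origin': array([-0.12996326,  0.48563794,  0.63046171]), 'attitude': array([-1.17106071,  2.15181635, -1.14591196])}
rack [ 0.546  -0.1911 -0.0033] 0.7
slots [ 0.5471 -0.1868  0.0646] 0.63
rest_a [ 6.297e-01  2.259e-01 -4.000e-04] 0.79
rest_a [0.4555 0.2102 0.0019] 0.72
spare_a [0.4514 0.198  0.0252] 0.95
spare_a [0.6273 0.2101 0.0256] 0.86
tile_a [ 0.5461 -0.1933  0.0145] 0.86
top {'camera_matrix': array([[392.04148363,   0.        , 322.6608114 ],
       [  0.        , 392.04148363, 201.83155564],
       [  0.        ,   0.        ,   1.        ]]), 'distortion': array([-0.08359855,  0.        ,  0.        ,  0.        ,  0.        ]), 'origin': array([ 0.47324972, -0.01173891,  1.05656388]), 'attitude': array([-2.1726782 ,  2.19973759, -0.06931958])}
rack [ 0.5519 -0.1921  0.0008] 0.6
slots [ 0.55   -0.1911  0.0639] 0.88
rest_a [0.6218 0.2311 0.0012] 0.92
rest_a [ 0.4573  0.2156 -0.0013] 0.84
rest_a [ 0.7446 -0.0515 -0.0023] 0.44
spare_a [0.4542 0.2003 0.0239] 0.92
spare_a [0.6317 0.2125 0.0259] 0.66
tile_a [ 0.5436 -0.1387  0.0147] 0.78
tile_a [ 0.7491 -0.0462  0.001 ] 0.62
tile_a [ 0.5497 -0.1928  0.0138] 0.61
0.6 [3.11149927e+00 4.33300409e-01 7.29937286e-05]
```

Run:
```python
import cv2
s=cv2.imread("pics/scene0.png"); t=cv2.imread("pics/top0.png")
cv2.imwrite("pics/s1.png",cv2.resize(s,(800,500)))
cv2.imwrite("pics/t1.png",cv2.resize(t,(800,500)))
```

```text
(no output)
```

View pics/s1.png

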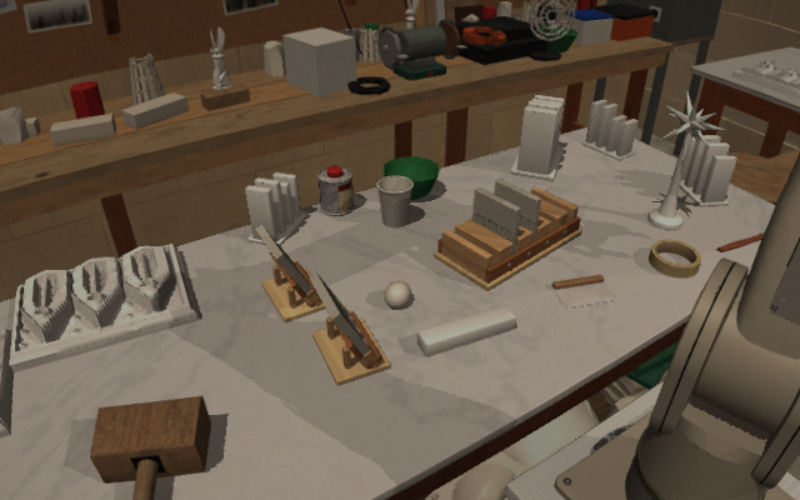

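View pics/t1.png

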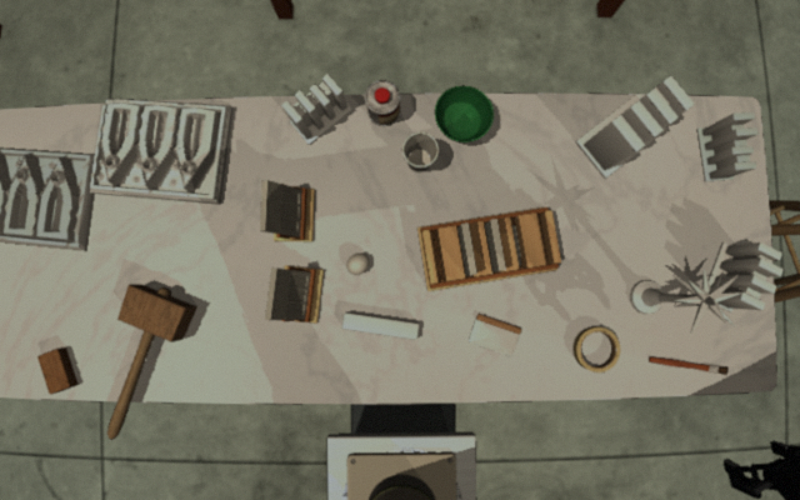

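The scene picture shows the rack with two standing tiles (about 495,220 and 520,205) and the spares leaning towards +y in rests at (285,270) and (345,330). In the top picture the rack spans x 420–560, y 210–285. Next I'll look at the rack with the wrist camera.

```bash
cat >> t.py <<'E'
from scipy.spatial.transform import Rotation as R
def rot(yaw): # tool down; tool x axis at yaw, y = closing
    return (R.from_euler('z',yaw)*R.from_euler('x',np.pi)).as_rotvec()
def cloud(d,c):
    v,u=np.mgrid[0:400,0:640]
    n=cv2.undistortPoints(np.dstack([u,v]).reshape(-1,1,2).astype(float),c["camera_matrix"],c["distortion"]).reshape(400,640,2)
    P=np.dstack([n,np.ones((400,640))])*d[...,None]
    P=P@R.from_rotvec(c["attitude"]).as_matrix().T+c["origin"]; P[d==0]=np.nan
    return P
def proj(X,c):
    Rm=R.from_rotvec(c["attitude"]).as_matrix().T
    return cv2.projectPoints(np.asarray(X,float).reshape(-1,1,3),Rm,-Rm@c["origin"],c["camera_matrix"],c["distortion"])[0][:,0]
def snap(n,name):
    c=r.get_calibration(n); p,d=r.camera(n)
    cv2.imwrite(f"pics/{name}.png",p[:,:,::-1]); np.savez(name+".npz",p=p,d=d,**c)
    return p,d,c
E
python3 - <<'E'
from t import *
c=r.get_calibration("wrist"); T=R.from_rotvec(r.read_tool_rot()); p=r.read_tcp_pos()
print("cam in tool",T.inv().apply(c["origin"]-p),(T.inv()*R.from_rotvec(c["attitude"])).as_matrix().round(3))
print(c["camera_matrix"][0])
# rack yaw from the top cloud
z=np.load("top0.npz"); P=cloud(z["d"],r.get_calibration("top"))
m=(P[...,2]>.03)&(P[...,2]<.075)&(abs(P[...,0]-.55)<.12)&(abs(P[...,1]+.19)<.2)
pts=P[m][:,:2].astype(np.float32); print(m.sum(),cv2.minAreaRect(pts))
for yaw in (0,.1,-.1,1.57,-1.57,3.14):
    print(yaw,r.solve_ik([.55,-.19,.4],rot(yaw)))
E
```

```text
cam in tool [ 0.07655624  0.00040993 -0.14216461] [[ 0.    -0.953 -0.304]
 [ 1.     0.     0.   ]
 [-0.    -0.304  0.953]]
[336.96159765   0.         315.53743182]
4053 ((0.5504392385482788, -0.1893082857131958), (0.13319823145866394, 0.27372559905052185), 8.564002990722656)
0 [ 0.64477736  0.24496024 -0.49702876  1.24657656  0.11656773  1.67799313
 -1.3979229 ]
0.1 [ 0.64528389  0.2450451  -0.49770244  1.24654734  0.11675328  1.6780209
 -1.29804669]
-0.1 [ 0.64268114  0.24461036 -0.49424209  1.24669751  0.11580126  1.67787862
 -1.49741143]
1.57 [ 0.76609091  0.26928919 -0.66245733  1.23972836  0.16547971  1.68600791
  0.13975111]
-1.57 [-0.6614843   0.4222236   1.32833274  1.31519461 -0.41315669  1.70664617
 -2.55556181]
3.14 [ 0.7907031   0.27538958 -0.69725368  1.2383807   0.17673078  1.68804997
  1.70238173]
```

Run:
```python
from t import *
z=np.load("top0.npz"); P=cloud(z["d"],r.get_calibration("top"))
yaw=np.radians(8.56); O=np.array([.5504,-.1893]); A=R.from_euler('z',yaw)
q=A.inv().apply((P-np.r_[O,0]).reshape(-1,3)); 
h=[]
for y in (-.112,-.056,0,.056,.112):
    m=(abs(q[:,1]-y)<.012)&(abs(q[:,0])<.04); h.append(np.nanpercentile(q[m,2],95))
print(np.round(h,3))
emp=[y for y,k in zip((-.112,-.056,0,.056,.112),h) if k<.085]; print(emp)
r.move_pose([.5+.02,-.3,.3],rot(yaw))
for i,y in enumerate(emp):
    p=A.apply([-.04,y,0])+np.r_[O,.27]
    if i==0: r.move_pose(p,rot(yaw))
    else: r.move_linear(p,.25)
    _,d,c=snap("wrist",f"w{i}"); 
    k=cloud(d,c); s=A.inv().apply((k-np.r_[O,0]).reshape(-1,3))
    m=(abs(s[:,1]-y)<.013)&(abs(s[:,0])<.05); mm=(abs(s[:,1]-y)<.005)&(abs(s[:,0])<.05)
    print(y,[round(float(np.nanmedian(s[mm&(abs(s[:,0]-x)<.006),2])),4) for x in np.arange(-.045,.05,.01)])
print(r.read_clock())
a=[cv2.imread(f"pics/w{i}.png")[:,170:460] for i in range(len(emp))]
cv2.imwrite("pics/w.png",cv2.resize(np.hstack(a),None,fx=.9,fy=.9))
```

```text
[0.063 0.063 0.128 0.128 0.064]
[-0.112, -0.056, 0.112]
-0.112 [0.0156, 0.3465, 0.0169, 0.0157, 0.0158, 0.0158, 0.0158, 0.0153, 0.0154, 0.0154]
-0.056 [0.0262, 0.3501, 0.3506, 0.0344, 0.0344, 0.0344, 0.0344, 0.0342, 0.0321, 0.0154]
0.112 [0.0155, 0.3481, 0.3491, 0.0158, 0.0158, 0.0157, 0.0158, 0.0156, 0.0155, 0.0153]
3.9083
```

View pics/w.png

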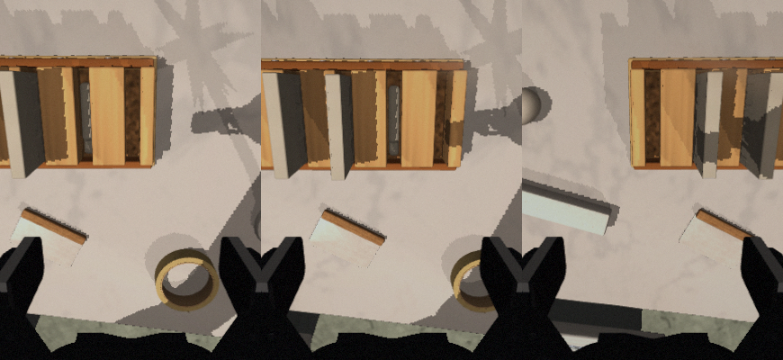

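The slot at rack y = -0.056 holds the lump: its floor reads 34 mm, and grey plaster shows at (85,115) and (395,115). I'll use the slots at ±0.112. Next I'll take half-turned rack views to cancel hand-eye bias, then look at the spares.

Run:
```python
from t import *
yaw=np.radians(8.56); O=np.array([.5504,-.1893]); A=R.from_euler('z',yaw)
for i,y in ((3,-.112),(4,.112)):
    p=A.apply([.04,y,0])+np.r_[O,.27]
    if i==3: p2=A.apply([.04,.112,0])+np.r_[O,.27]; 
    (r.move_pose(p,rot(yaw+np.pi)) if i==3 else r.move_linear(p,.3)); snap("wrist",f"w{i}")
print("clk",r.read_clock(), r.read_joints().round(2))
def slot(i,y):
    z=np.load(f"w{i}.npz"); s=A.inv().apply((cloud(z["d"],z)-np.r_[O,0]).reshape(-1,3))
    s=s[(abs(s[:,1]-y)<.02)&(abs(s[:,0])<.05)]; out=[]
    for x in np.arange(-.045,.05,.01):
        k=s[abs(s[:,0]-x)<.005]; f=k[k[:,2]<.05][:,1]; w=k[(k[:,2]>.058)&(k[:,2]<.07)][:,1]
        lo=w[w<y];hi=w[w>y]
        if len(f)<3 or len(lo)<3 or len(hi)<3: continue
        out.append((x,(lo.max()+hi.min())/2-y,hi.min()-lo.max()))
    o=np.array(out); print(i,y,np.polyfit(o[:,0],o[:,1],1).round(4),"med",np.median(o[:,1]).round(4),"w",np.median(o[:,2]).round(4))
    # end rails in x
    t=A.inv().apply((cloud(z["d"],z)-np.r_[O,0]).reshape(-1,3)); t=t[(abs(t[:,1]-y)<.006)&(abs(t[:,0])<.068)]
    f=t[t[:,2]<.02][:,0]; print("  floor x",f.min().round(4),f.max().round(4))
for i,y in ((0,-.112),(2,.112),(3,-.112),(4,.112)): slot(i,y)
for yw in (-1.57,-1.2,-1.9,-.9):
    print(yw,r.solve_ik([.54,.07,.3],rot(yw)))
```

```text
clk 7.5167 [ 1.02  0.55 -1.37  1.48  0.54  1.54  1.39]
0 -0.112 [-0.0077 -0.0018] med -0.0017 w 0.0176
  floor x -0.0583 0.0668
2 0.112 [-0.009  -0.0018] med -0.0016 w 0.0177
  floor x -0.0583 0.0672
3 -0.112 [ 0.0002 -0.0018] med -0.0019 w 0.0179
  floor x -0.0574 0.0531
4 0.112 [-0.0042 -0.0019] med -0.002 w 0.0176
  floor x -0.0576 0.0532
-1.57 None
-1.2 None
-1.9 [ 0.79118428  0.34194788 -1.23959334  1.52072276  0.32330803  1.50900788
  2.36206651]
-0.9 [-1.21208434  0.2050513   1.1649198   1.61107303 -0.18956404  1.45075812
 -2.50272473]
```

```bash
cat >> t.py <<'E'
YAW=.1444; A=R.from_euler('z',YAW); O=np.r_[.5504,-.1893,0]+R.from_euler('z',np.radians(8.56)).apply([-.0022,-.00185,0])
E
python3 - <<'E'
from t import *
r.move_pose([.54,.07,.3],rot(-1.9))
p,d,c=snap("wrist","sp")
print(r.read_clock(), r.read_joints().round(2))
P=cloud(d,c)
for g in r.cut_out("spare_a","wrist"):
    m=cv2.erode(g["region"].astype(np.uint8),np.ones((5,5)))>0
    X=P[m]; X=X[np.isfinite(X[:,0])]
    if len(X)<50: continue
    # robust plane
    for _ in range(4):
        c0=X.mean(0); n=np.linalg.svd(X-c0,full_matrices=False)[2][2]; e=(X-c0)@n; X=X[abs(e)<max(.002,1.5*e.std())]
    n*=np.sign(-n[1]); zt=np.array([0,0,1])-n[2]*n; zt/=np.linalg.norm(zt); xt=np.cross(-n,zt)
    F=P[g["region"]]; F=F[np.isfinite(F[:,0])]; F=F[abs((F-c0)@n)<.004]
    a=(F-c0)@xt; b=(F-c0)@zt
    print(round(g["score"],2),len(X),"n",n.round(3),"lean",np.arcsin(n[2]).round(3),"yaw",np.arctan2(n[0],-n[1]).round(3),"rms",e.std().round(4))
    lo,hi=np.percentile(a,[.5,99.5]); zl,zh=np.percentile(b,[.5,99.5])
    print("  w",(hi-lo).round(4),"h",(zh-zl).round(4),"top mid of front face",(c0+xt*(lo+hi)/2+zt*zh).round(4), "bottom centre", (c0+xt*(lo+hi)/2+zt*(zh-.11)-.007*n).round(4))
E
```

```text
8.4917 [ 0.79  0.34 -1.24  1.52  0.32  1.51  2.36]
0.95 5350 n [-0.03  -0.909  0.415] lean 0.428 yaw -0.033 rms 0.0009
  w 0.0983 h 0.1079 top mid of front face [0.6278 0.2528 0.1279] bottom centre [0.6266 0.2135 0.0249]
0.81 4099 n [-0.113 -0.902  0.416] lean 0.429 yaw -0.124 rms 0.0009
  w 0.0993 h 0.108 top mid of front face [0.4581 0.2374 0.1277] bottom centre [0.4532 0.1983 0.0247]
0.59 3291 n [-0.091 -0.216 -0.972] lean -1.334 yaw -0.398 rms 0.0039
  w 0.1237 h 0.0643 top mid of front face [ 0.5282 -0.1035  0.0648] bottom centre [ 0.5702 -0.0034  0.0458]
```

View pics/sp.png

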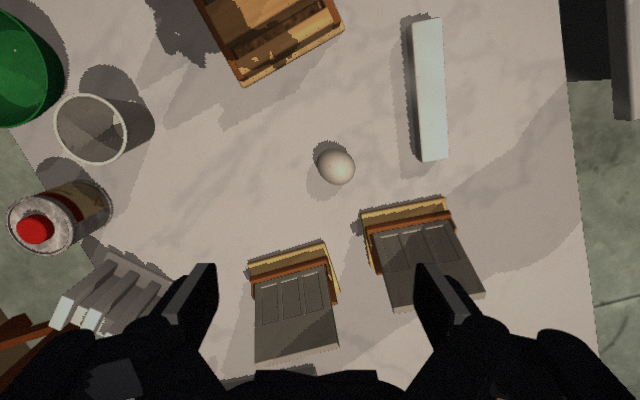

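The wrist picture shows both spares, at about (295,320) and (425,255). They are clear on both sides, and the egg and bar are out of the way. Next: check IK and grasp the first one.

```bash
cat >> t.py <<'E'
SP={"far":(np.r_[.6270,.2128,.0252],-.033),"near":(np.r_[.4535,.1988,.0250],-.124)}
H=.072
def tilepose(s,h,flip):
    b,y=SP[s]; Rt=R.from_euler('z',y)*R.from_euler('x',-.45)
    return b+Rt.apply([0,0,h]),(Rt*R.from_euler('z',np.pi*flip)*R.from_euler('x',np.pi)).as_rotvec()
def slotpose(y,zb,flip): # zb: height of tile's bottom
    return O+A.apply([0,y,0])+[0,0,zb+H],rot(YAW+np.pi*flip)
E
python3 - <<'E'
from t import *
for f in (0,1):
    for s in SP:
        for h in (H,.15,.2): print(f,s,h,np.round(q,2) if (q:=r.solve_ik(*tilepose(s,h,f))) is not None else None)
    for y in (-.112,.112):
        for zb in (.016,.16): print(f,y,zb,np.round(q,2) if (q:=r.solve_ik(*slotpose(y,zb,f))) is not None else None)
E
```

```text
0 far 0.072 [-1.23  1.04  1.15  1.31 -0.49  1.44 -1.79]
0 far 0.15 [-1.21  0.99  1.15  1.18 -0.44  1.57 -1.83]
0 far 0.2 [-1.19  0.97  1.15  1.07 -0.42  1.67 -1.85]
0 near 0.072 [-1.57  0.78  1.16  1.74 -0.33  1.33 -2.02]
0 near 0.15 [-1.57  0.71  1.16  1.61 -0.26  1.48 -2.07]
0 near 0.2 [-1.56  0.69  1.16  1.52 -0.24  1.57 -2.09]
0 -0.112 0.016 [-0.35  0.79  1.15  1.62 -0.76  1.24 -0.47]
0 -0.112 0.16 [-0.35  0.6   1.16  1.46 -0.55  1.44 -0.61]
0 0.112 0.016 [-0.87  0.52  1.17  1.9  -0.54  1.09 -0.91]
0 0.112 0.16 [-0.94  0.25  1.17  1.73 -0.23  1.32 -1.14]
1 far 0.072 [-0.2   0.83 -0.7   1.24  0.79  1.63  0.61]
1 far 0.15 [-0.26  0.82 -0.73  1.1   0.78  1.76  0.63]
1 far 0.2 [-0.3   0.82 -0.74  1.    0.79  1.85  0.66]
1 near 0.072 [-0.04  0.65 -0.95  1.65  0.7   1.57  0.28]
1 near 0.15 [-0.08  0.62 -0.98  1.53  0.67  1.71  0.31]
1 near 0.2 [-0.12  0.62 -0.99  1.43  0.66  1.8   0.32]
1 -0.112 0.016 [ 1.08  0.66 -0.92  1.54  0.55  1.22  1.78]
1 -0.112 0.16 [ 1.12  0.56 -1.02  1.38  0.47  1.46  1.84]
1 0.112 0.016 [ 0.86  0.44 -0.95  1.82  0.4   1.09  1.48]
1 0.112 0.16 [ 0.94  0.28 -1.02  1.65  0.25  1.35  1.6 ]
```

```bash
cat >> t.py <<'E'
def pick(s):
    r.move_pose(*tilepose(s,.19,1)); r.grip(.6)
    r.move_linear(tilepose(s,H,1)[0],.15)
    print("pre",r.read_contact_force().round(1)); r.grip(0)
    print("grip",round(r.read_grip_width(),3),round(r.read_grip_force(),1),r.read_contact_force().round(1))
    r.move_linear(tilepose(s,H+.012,1)[0],.05)
    r.move_linear(tilepose(s,H+.11,1)[0],.15)
    print("lift",round(r.read_grip_width(),3),r.read_contact_force().round(1),round(r.read_clock(),2))
E
python3 - <<'E'
from t import *
pick("far")
snap("wrist","g1"); snap("scene","g1s")
a=cv2.imread("pics/g1.png");b=cv2.imread("pics/g1s.png")
cv2.imwrite("pics/g1c.png",cv2.resize(np.hstack([a[:,100:540],b[80:,100:520][:, :].copy() if 0 else cv2.resize(b[100:350,120:395],(440,400))]),(800,364)))
E
```

```text
pre [-0.7 -0.4  0.2]
grip 0.155 60.0 [-0.7 -0.2  5.4]
lift 0.151 [ 0.2  0.3 -2. ] 13.03
```

View pics/g1c.png

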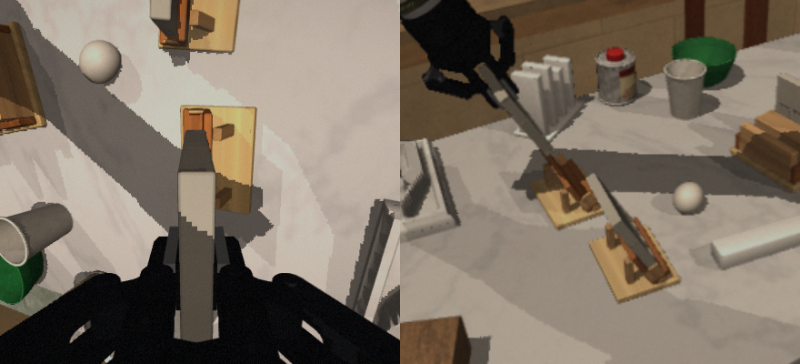

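The tile is held squarely between the pads ((195,250) in the left view) and clear of its rest. Next: check its tilt in the hand and carry it to above slot -112.

```bash
cat >> t.py <<'E'
def inhand(name):
    z=np.load(name+".npz"); T=R.from_rotvec(r.read_tool_rot())
    q=T.inv().apply((cloud(z["d"],z)-r.read_tcp_pos()).reshape(-1,3))
    for zz in np.arange(-.03,.075,.01):
        k=q[(abs(q[:,2]-zz)<.005)&(abs(q[:,1])<.014)&(q[:,0]>.035)&(q[:,0]<.062)]
        if len(k)>5: print("z%.3f n%d x%.4f y %.4f..%.4f"%(zz,len(k),np.median(k[:,0]),k[:,1].min(),k[:,1].max()))
E
python3 - <<'E'
from t import *
inhand("g1")
p,o=slotpose(-.112,.19,1)
r.move_pose(*slotpose(.16,.21,1))
r.move_pose(p,o)
r.move_linear(slotpose(-.112,.075,1)[0],.15)
print(r.read_clock(),r.read_contact_force().round(2),(r.read_tcp_pos()-slotpose(-.112,.075,1)[0]).round(4))
snap("wrist","a1"); snap("scene","a1s"); inhand("a1")
a=cv2.imread("pics/a1.png");b=cv2.imread("pics/a1s.png")
cv2.imwrite("pics/a1c.png",np.hstack([a[:,120:520],cv2.resize(b[80:280,320:520],(400,400))]))
E
```

```text
z-0.030 n286 x0.0498 y -0.0071..0.0067
z-0.020 n222 x0.0498 y -0.0070..0.0066
z-0.010 n183 x0.0498 y -0.0072..0.0064
z0.000 n144 x0.0497 y -0.0072..0.0066
z0.010 n122 x0.0498 y -0.0074..0.0066
z0.020 n102 x0.0497 y -0.0074..0.0065
z0.030 n90 x0.0498 y -0.0072..0.0063
z0.040 n74 x0.0498 y -0.0074..0.0059
z0.050 n58 x0.0497 y -0.0075..0.0062
z0.060 n61 x0.0498 y -0.0077..0.0061
z0.070 n26 x0.0497 y -0.0072..0.0057
16.5833 [ 0.66 -1.37 -1.65] [0.0006 0.0001 0.0012]
z-0.030 n284 x0.0498 y -0.0074..0.0065
z-0.020 n227 x0.0498 y -0.0074..0.0064
z-0.010 n182 x0.0498 y -0.0077..0.0062
z0.000 n151 x0.0499 y -0.0076..0.0061
z0.010 n123 x0.0499 y -0.0077..0.0060
z0.020 n93 x0.0498 y -0.0076..0.0056
z0.030 n93 x0.0499 y -0.0075..0.0060
z0.040 n76 x0.0499 y -0.0080..0.0056
z0.050 n55 x0.0498 y -0.0077..0.0060
z0.060 n61 x0.0499 y -0.0080..0.0058
z0.070 n27 x0.0499 y -0.0076..0.0054
```

View pics/a1c.png

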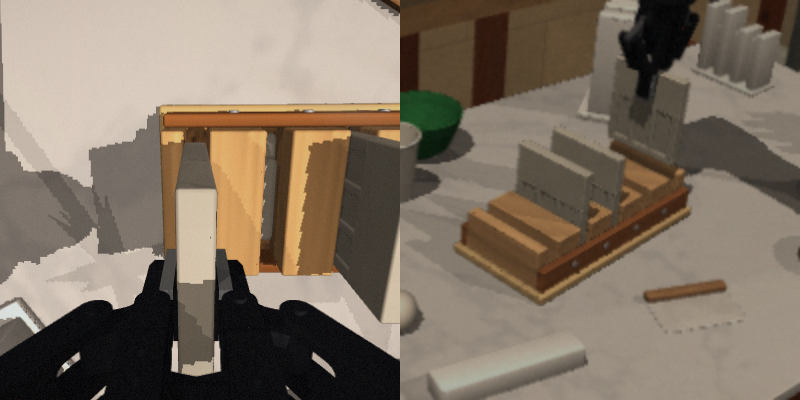

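The tile hangs upright above the outer slot (dark gap at (190,135)). The in-hand view puts its bottom about 0.8 mm towards rack -y, so I'll shift by that and lower with force checks.

```bash
cat >> t.py <<'E'
def lower(y,dy,zb0=.060,fmax=5,zmin=.008):
    r.move_linear(slotpose(y+dy,.070,1)[0],.08)
    r.wait(.15); f0=r.read_contact_force(); zb=.068
    while zb>zmin:
        p=slotpose(y+dy,zb,1)[0]; r.move_linear(p,.06 if zb>.024 else .03)
        f=r.read_contact_force()-f0
        if zb<.03 or np.linalg.norm(f)>2: print(round(zb,4),f.round(1),(r.read_tcp_pos()-p).round(4))
        if np.linalg.norm(f)>fmax: break
        zb-=.004 if zb>.024 else .0015
    print("end",round(zb,4),round(r.read_clock(),2)); return zb
E
python3 - <<'E'
from t import *
lower(-.112,.0007)
E
```

```text
0.028 [ 0.4 -0.2  0.2] [-0.0002  0.     -0.0003]
0.024 [-0.3 -0.6 -0.1] [-0.0002  0.     -0.0003]
0.0225 [-0.2 -0.9  0.3] [-0.  0. -0.]
0.021 [ 0.6 -0.3  0.9] [-0.0001  0.     -0.0001]
0.0195 [ 0.3 -1.2  0.7] [-0.0001  0.     -0.0001]
0.018 [-0.2  0.1  0.4] [-0.0001 -0.     -0.0001]
0.0165 [-0.1 -0.7  0. ] [-0.      0.     -0.0001]
0.015 [-4.4  0.9 11.9] [ 0.0002 -0.0001  0.0013]
end 0.015 21.62
```

Run:
```python
from t import *
r.grip(.4); r.move_linear(slotpose(-.1113,.16,1)[0],.2)
print(r.read_contact_force().round(1)); snap("scene","r1s"); snap("wrist","r1")
z=np.load("r1.npz"); s=A.inv().apply((cloud(z["d"],z)-O).reshape(-1,3))
k=s[(abs(s[:,1]+.112)<.012)&(abs(s[:,0])<.055)&(s[:,2]>.10)&(s[:,2]<.15)]
print("tile top z",np.median(k[:,2][k[:,2]>np.percentile(k[:,2],60)]).round(4),"y",k[:,1].min().round(4),k[:,1].max().round(4))
r.move_pose(*slotpose(.16,.19,1))
pick("near"); snap("wrist","g2"); inhand("g2")
```

```text
[-0.1  0.9 -0.4]
tile top z 0.1262 y -0.1198 -0.1057
pre [ 0.4  0.5 -0. ]
grip 0.155 57.8 [-1.4 -2.8  7.5]
lift 0.158 [-0.1 -0.2 -3.5] 28.11
z-0.030 n286 x0.0507 y -0.0074..0.0066
z-0.020 n221 x0.0507 y -0.0075..0.0063
z-0.010 n172 x0.0507 y -0.0077..0.0063
z0.000 n145 x0.0507 y -0.0077..0.0060
z0.010 n122 x0.0507 y -0.0079..0.0060
z0.020 n91 x0.0507 y -0.0078..0.0056
z0.030 n85 x0.0507 y -0.0079..0.0053
z0.040 n69 x0.0506 y -0.0082..0.0056
z0.050 n65 x0.0506 y -0.0082..0.0050
z0.060 n48 x0.0507 y -0.0085..0.0051
z0.070 n37 x0.0506 y -0.0082..0.0048
```

Run:
```python
from t import *
r.move_pose(*slotpose(.16,.17,1))
r.move_linear(slotpose(.1132,.13,1)[0],.15)
r.move_linear(slotpose(.1132,.075,1)[0],.15)
print(r.read_clock()); snap("wrist","a2"); inhand("a2")
z=lower(.112,.0012)
```

```text
30.4833
z-0.030 n302 x0.0512 y -0.0074..0.0066
z-0.020 n219 x0.0512 y -0.0076..0.0061
z-0.010 n180 x0.0512 y -0.0076..0.0061
z0.000 n145 x0.0512 y -0.0077..0.0061
z0.010 n116 x0.0512 y -0.0079..0.0058
z0.020 n100 x0.0512 y -0.0080..0.0057
z0.030 n87 x0.0512 y -0.0080..0.0054
z0.040 n70 x0.0512 y -0.0083..0.0057
z0.050 n60 x0.0512 y -0.0081..0.0050
z0.060 n50 x0.0512 y -0.0084..0.0052
z0.070 n38 x0.0512 y -0.0082..0.0048
0.028 [-0.   0.2 -0.5] [-0.0001  0.     -0.0003]
0.024 [0.8 0.7 0.4] [-0.0002  0.     -0.0002]
0.0225 [-0.1 -0.3  0.3] [-0.0001  0.     -0.0001]
0.021 [ 0.9 -0.8  0.6] [-0.0001  0.     -0.0001]
0.0195 [-0.5  0.2  0.3] [-0.0001 -0.     -0.0001]
0.018 [0.3 0.2 0.4] [-0.0001 -0.     -0.0001]
0.0165 [0.8 0.6 0.7] [0.0001 0.     0.    ]
0.015 [-6.7 -1.1 16.4] [ 0.0004 -0.0002  0.0013]
end 0.015 35.47
```

Run:
```python
from t import *
r.grip(.4); r.move_linear(slotpose(.1132,.2,1)[0],.2)
_,d,c=snap("wrist","r2"); s=A.inv().apply((cloud(d,c)-O).reshape(-1,3))
for y in (0,.056,.112):
    k=s[(abs(s[:,1]-y)<.012)&(abs(s[:,0])<.055)&(s[:,2]>.10)&(s[:,2]<.15)]
    print("tile top z",np.median(k[:,2][k[:,2]>np.percentile(k[:,2],60)]).round(4),"y",k[:,1].min().round(4),k[:,1].max().round(4))
r.move_pose(slotpose(.16,.27,1)[0]+[-.05,.1,.05],rot(YAW+np.pi))
print(r.read_contact_force().round(1),r.read_clock())
snap("scene","e_s"); a=cv2.imread("pics/e_s.png"); cv2.imwrite("pics/e.png",cv2.resize(a[100:350,180:580],(800,500)))
```

```text
tile top z 0.1259 y -0.0074 0.008
tile top z 0.1261 y 0.0489 0.0635
tile top z 0.1262 y 0.1056 0.1194
[ 0.8 -0.6  0.1] 37.7333
```

View pics/e.png

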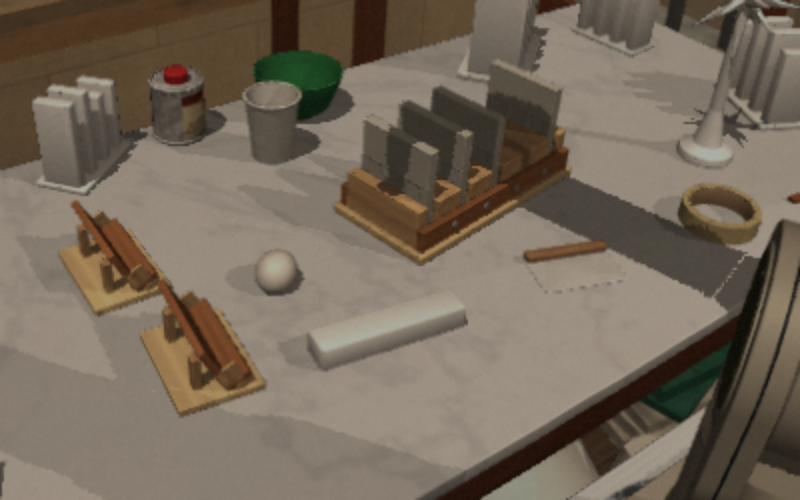

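All four tiles stand seated in the rack ((400,165), (435,140), (470,125), (525,100)). The rests are empty and the bystanders haven't moved, so I'm handing the job in.

```bash
python3 -c "
from station import r
print(r.close_job())"
```

```text
the job is handed in; nothing more can be done
None
```

Job handed in: both spare tiles stand on the cork in the outer slots (rack y = ±112 mm), and the lump slot at -56 mm was left empty.

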